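# Present a pipe piece over its stub for tacking

## Task

The pipe stub standing on the round bolted flange is to get a second piece of the same pipe tacked on. Take the grey plastic end plug off the stub's mouth and put it away in the open top drawer of the blue parts cabinet; then lift the loose pipe piece over the weldment with the two rings and bring it above the stub, upright and in line with it, leaving a gap of about 10 mm, without ever letting the two pipes touch. Finish while holding it still there in the gripper (do not set it down or let go), and leave the other things on the bench where they are.

Things in the scene. Friction and masses are not known exactly. Their poses are not given: they have to be found in the camera images.
- flange: the pipe stub to be welded to: a fixed round steel flange, 100 mm across and 12 mm thick, lying on the bench with four small bolt heads, and a rusty brown pipe stub, 48 mm outside diameter, standing upright on its centre and reaching to 87 mm above the bench. Origin at the centre of the flange's underside, z up. The place varies
- stub_mouth (a point): centre of the stub's open upper end, 87 mm above the bench; z up. The loose pipe piece's lower end belongs about 10 mm above this point
- dust_plug: loose grey plastic pipe end plug, 54 mm tall: a round ribbed grip, 42 mm in diameter and 34 mm tall, above a 58 mm wide, 8 mm thick collar that rests on the stub's mouth, and below it a 28 mm wide spigot hanging loosely 12 mm into the bore. Origin at the centre of the spigot's lower end, z up along its axis; the grip spans 20 to 54 mm above the origin. About 0.08 kg, varying
- parts_cabinet_drawer_4 (a joint): how far the open top drawer of the blue cabinet is pulled out, in m: 0 shut, 0.11 fully out; it starts at 0.1 to 0.11 and slides easily. The cabinet is 236 mm tall, 300 mm wide along world x, and its drawers pull out toward world -y (the robot's right). The open drawer is the one in the top row on the side nearer the robot
- drawer_in (a point): point on that open drawer's inner floor, 54 mm behind its front panel (world -y side) and midway between its side walls, 164 mm above the bench. Inside it is 133 mm wide (world x); side walls rise 48 mm, the front panel 67 mm above this floor; the cabinet's face is about 50 mm away toward world +y and 72 mm high above it. Site x points into the cabinet (world +y), z up
- pipe_piece: loose rusty brown pipe piece, 48 mm outside diameter, 75 mm tall, about 4 mm wall, open at both ends, standing upright on the bench on the robot's side of the ring weldment (a fixed similar pipe far off on the bench is not meant); a fixed bench vice stands right of it, beyond about y = -0.15. Origin at the centre of its lower end, z along its axis, up. About 0.13 kg, varying
- gas_nozzle: copper gas nozzle, 25 mm in diameter and 68 mm tall, standing loose beside the pipe piece, sometimes left and sometimes right of it; to be left alone. Origin at the centre of its underside
- ring_job: loose unfinished weldment, rusty: a box bar 240 mm long, 30 mm wide, 30 mm high lying along its own y axis (roughly along world y), with two rings standing on it, up to 98 mm above the bench. It lies between the pipe piece and the stub; to be left alone. Origin at the centre of the bar's underside
- chisel: loose dark cold chisel, 179 mm long along its own y, 21 mm wide, 16 mm thick, lying on the bench right of the flange; to be left alone. Origin at the centre of its underside

How it is judged (in metres and radians):
On the way, in this order (a step that is already met when the one before it is completed fails the run):
1. the end plug lies in the open drawer, let go (x of dust_plug in the frame of drawer_in between -0.05 and 0.09 m and y of dust_plug in the frame of drawer_in between -0.062 and 0.062 m and z of dust_plug in the frame of drawer_in between -0.01 and 0.058 m and contact force between dust_plug and the fingers below 0.05 N and linear speed of dust_plug below 0.03 m/s), for 0.2 s.
2. the pipe piece is held higher than the ring weldment (height (world z) of pipe_piece above 0.1 m and contact force between pipe_piece and the fingers above 0.5 N), for 0.1 s.
At the end, for the whole second after the job is handed in: the gripper holds the pipe piece still and upright (within 0.09 rad), its lower end within 6 mm of the stub's axis and 4 to 18 mm above its mouth, not touching it; the end plug lies let go in the open drawer; nozzle, ring weldment and chisel moved less than 20 mm (horizontal distance between pipe_piece and stub_mouth below 0.006 m and z of pipe_piece in the frame of stub_mouth between 0.004 and 0.018 m and angle between pipe_piece's own z axis and vertical below 0.09 rad and contact force between pipe_piece and the fingers above 0.5 N and contact force between pipe_piece and flange below 0.05 N and linear speed of pipe_piece below 0.02 m/s and x of dust_plug in the frame of drawer_in between -0.05 and 0.09 m and y of dust_plug in the frame of drawer_in between -0.062 and 0.062 m and z of dust_plug in the frame of drawer_in between -0.01 and 0.058 m and contact force between dust_plug and the fingers below 0.05 N); the arm keeps its last pose, push and grip.
It fails at once if the pipe piece touches the stub or its flange (contact force between pipe_piece and flange above 0.5 N).
It fails at once if the ring weldment is moved by more than 20 mm (distance of ring_job from where it was at the start of the episode above 0.02 m).
It fails at once if the gas nozzle is moved by more than 20 mm or tipped (distance of gas_nozzle from where it was at the start of the episode above 0.02 m or angle between gas_nozzle's own z axis and vertical above 0.5 rad).
It fails at once if the chisel is moved by more than 20 mm (distance of chisel from where it was at the start of the episode above 0.02 m).
It also fails if it takes over 64 s, if anything falls off the work surface, if the arm or the gripper's body presses on something with over 40 N, if the wrist force passes 120 N, or if a joint passes its speed limit or range.

## Robot

A 7-joint arm with a two-finger parallel gripper is mounted at the origin on a cart in front of the work surface, level with it; the furniture and walls round the work are solid. World frame = base frame: x ahead of the robot, y to its left, z up, the work surface at z = 0. Lengths are in mm, angles in rad, forces in N, time in s.
With the tool pointing down it reaches from about 400 to 850 mm from the base axis. Payload 4.4 kg.
Tool frame: the origin (TCP) lies at the very end of the fingers, on their centre line; the grasp point (between the pads) lies 19 mm behind it; z points along the fingers, y is the line along which they close (so a half turn about z gives the same grasp; the last joint's range is limited). The gripper opens to 94 mm and grips with 3 to 60 N. Pads are 16 mm wide; open, the fingers measure 119 mm over their backs; the gripper's body (75 mm by 177 mm) begins 78 mm behind the grasp point.
Start: joints at [1.197, 0.628, 0.038, 1.517, -0.027, 0.996, -0.02], TCP at [196.955, -619.457, 205.478] pointing down, gripper open.
Joint ranges: [-3.06, 3.06], [-0.37, 2.12], [-1.25, 1.32], [0.18, 2.47], [-1.1, 4.24], [0.23, 1.98], [-2.94, 2.94]. Speed limits (rad/s): [2.57, 2.57, 3.14, 3.14, 3.14, 3.14, 3.14].

## Interface

Orientations are given as a rotation vector (axis times angle).
In Python, from cell import env, order, sensors, capture, camera_model gives the robot as it stands (env), with the cameras as plain functions, the job (order) and the readings (sensors).
- The arm moves only by the tool shift_gripper, called after "Emit:" by a JSON object that holds its "op" and its "data", one argument or row to a line. Schema: {"type":"object","properties":{"rows":{"type":"array","items":{"type":"number"},"minItems":7,"maxItems":70},"force":{"type":"number"},"only":{"type":"string"},"quiet":{"type":"boolean"},"lines":{"type":"string"}},"required":["rows"],"additionalProperties":false}. rows is one flat list of numbers that holds 1 to 10 rows one after another, with no inner brackets; each row has 7 numbers: the finger opening in mm, then dx, dy, dz in mm, then a rotation vector rx, ry, rz in rad; each row shifts and turns the commanded pose from where the row before left it, along the tool's axes as they then stand; what a row does not reach is not made up. A row lasts 1/8 s, in which the tool goes at most 62.5 mm and 0.188 rad, less where a joint would pass 70% of its speed; a pose out of reach is approached as far as the arm can. The fingers move at their own pace and stop on an object; force is the grip in N (left out, the last holds). Time passes only in rows, so rows that do not move let the fingers close. The tool returns the time, the measured TCP pose, the force, the opening and the grip force at its end. only (a regular expression) keeps the lines of the reply that match it, lines (a string "A,B") keeps lines A to B, and quiet returns only ok. Input that does not fit is refused with a message, and nothing moves.
- sensors.state(): the state, without advancing time (a new reading comes with each control period).
- capture(name): name is "side" or "top"; returns (picture, depth): 480x640x3 uint8, red, green, blue; 480x640 float32, mm along the optical axis (not along the pixel's ray), 0 where there is no reading.
- camera_model(name): a dict with "fx", "fy", "cx", "cy" (pixels), "T" (4x4, takes a point from camera to world coordinates). Camera axes: x right, y up, looking along -z (the intrinsics and any distortion apply to the point x, -y, -z); pixel columns grow to the right and rows downward; lengths in mm; the calibration is good to about 2 mm. A picture is of the moment at which its call begins. camera_model takes no time and is no camera call.
- order.hand_in(): hands the job in; it is judged then, once.
The state is a dict: "clock": time; "joint_positions": joint angles; "qvel": joint speeds; "effort": joint torques, N m; "tcp_pos": TCP position; "tcp_rot": TCP orientation; "force": force on the tool from outside, world axes, zero at the start; "torque": the same for the moment, N m; "width": finger opening in mm; "grip_force": force on a finger pad.
Only numpy, scipy, OpenCV 4.12 (cv2) and the standard library are available. Lean on these libraries where they do the work, as an engineer would, in place of code of your own. Each camera call takes 0.05 s, during which the arm holds its last target. There are 200 camera calls.

## Working session

There is one attempt and no reset: what is moved stays moved. The work goes in short steps, Python scripts to look and compute and a tool call to move; the robot and the scene stay as the last step left them, time stands still between calls to the robot, and variables do not carry over. Pictures are saved under pics/ and viewed, at most 10 in all, crops included, and the job is handed in when it is done.

```bash
ls; mkdir -p pics
```

Run:
```python
from cell import env, order, sensors, capture, camera_model
import cv2,numpy as np
for n in("side","top"):
    p,d=capture(n); cv2.imwrite(f"pics/{n}0.png",p[:,:,::-1]); np.save(f"pics/{n}0.npy",d)
    m=camera_model(n); print(n,{k:(np.round(v,4).tolist() if k=="T" else v) for k,v in m.items()})
s=sensors.state();print(s)
```

```text
cell.py
pics
side {'fx': 448.1009951214774, 'fy': 448.1009951214774, 'cx': 320.56662768280864, 'cy': 237.94047706837162, 'T': [[0.9751, 0.1191, -0.187, 384.4566], [-0.2216, 0.4948, -0.8403, -729.2731], [-0.0075, 0.8608, 0.5089, 628.4773], [0.0, 0.0, 0.0, 1.0]]}
top {'fx': 589.2121816772383, 'fy': 589.2121816772383, 'cx': 308.7150725252794, 'cy': 245.13341787888672, 'T': [[-0.0811, 0.9697, -0.2306, 293.0773], [-0.9967, -0.0804, 0.0124, 87.3067], [-0.0065, 0.2309, 0.973, 1302.4681], [0.0, 0.0, 0.0, 1.0]]}
{'clock': 0.1, 'joint_positions': array([ 1.19719198,  0.62924135,  0.03843796,  1.51821602, -0.02699338,
        0.9962785 , -0.01998267]), 'qvel': array([ 0.00042563, -0.00361444, -0.00059812, -0.00294152,  0.00079125,
       -0.00232498, -0.00129689]), 'effort': array([ 2.40451678e-03, -5.50804138e+01,  1.14712436e+00, -1.87119931e+01,
       -5.21948794e-02,  1.92144932e-02,  4.56311443e-05]), 'tcp_pos': array([ 196.78964211, -618.90233256,  204.6705253 ]), 'tcp_rot': array([-3.10286881e+00, -4.81388493e-01,  4.15707741e-04]), 'force': array([-0.56291781, -0.24340791, -0.39633077]), 'torque': array([0.00718564, 0.00566871, 0.00546876]), 'grip_force': 0.0, 'width': 93.86957617518924}
```

View pics/side0.png

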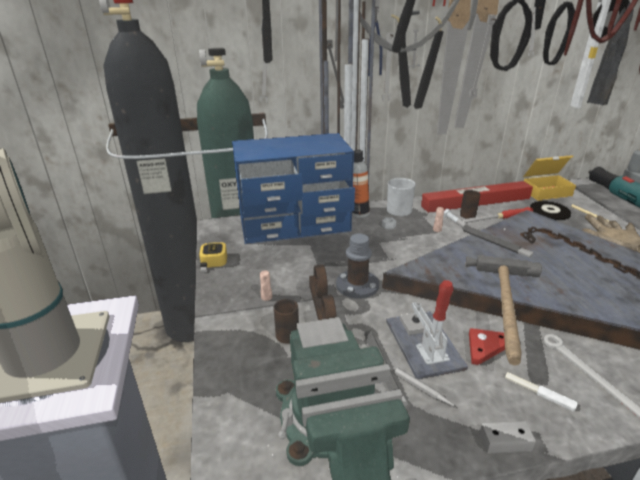

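View pics/top0.png

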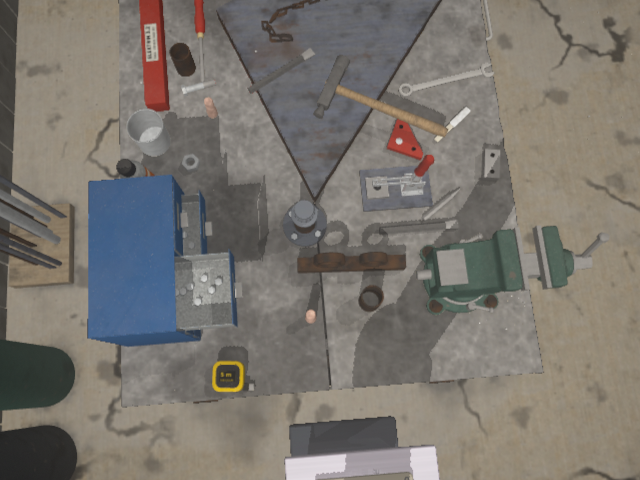

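The side view shows the plug at about (359,245), the pipe piece at (286,320), the nozzle at (265,285) and the ring weldment at (322,290). The top view shows the plug at (304,213), the pipe rim at (371,298), the nozzle at (311,317), the bar from (298,265) to (405,260), the open drawer with small parts in it around (207,290), and the chisel at (418,226).

Create h.py:
```python
from cell import env, order, sensors, capture, camera_model
import cv2,numpy as np
def cloud(n,d):
    m=camera_model(n); v,u=np.mgrid[0:480,0:640]
    P=np.stack([(u-m["cx"])/m["fx"]*d,-(v-m["cy"])/m["fy"]*d,-d],-1)
    return P@m["T"][:3,:3].T+m["T"][:3,3]
def ray(n,u,v,z):
    m=camera_model(n); r=m["T"][:3,:3]@np.array([(u-m["cx"])/m["fx"],-(v-m["cy"])/m["fy"],-1]); o=m["T"][:3,3]
    return o+r*(z-o[2])/r[2]
```

Run:
```python
from h import *
T=cloud("top",np.load("pics/top0.npy"));S=cloud("side",np.load("pics/side0.npy"))
np.set_printoptions(precision=1,suppress=True)
def reg(n,C,u0,u1,v0,v1,zlo,zhi):
    c=C[v0:v1,u0:u1].reshape(-1,3);c=c[np.isfinite(c).all(1)&(c[:,2]>zlo)&(c[:,2]<zhi)]
    q=np.percentile(c,[1,50,99],axis=0) if len(c) else c
    r=cv2.minEnclosingCircle(c[:,:2].astype(np.float32)) if len(c) else 0
    print(n,len(c),q.tolist(),np.round(np.array([*r[0],r[1]]),1))
reg("bench",T,340,370,330,370,-50,50)
reg("plug top",T,275,335,190,245,118,150)
reg("collar",T,275,335,190,245,80,102)
reg("flange",T,275,335,190,245,6,25)
reg("pipe rim",T,352,390,280,315,65,90)
reg("nozzle",T,295,325,305,330,50,90)
reg("bar",T,290,410,240,275,22,40)
reg("rings",T,290,410,215,275,70,120)
reg("drawer floor",T,175,240,250,330,150,190)
reg("drawer front top",T,222,245,250,330,215,245)
reg("drawer sides top",T,178,236,250,330,200,245)
reg("cabinet top",T,90,180,180,345,225,250)
reg("chisel",T,380,460,216,236,8,25)
reg("S plugtop",S,340,380,230,250,125,150)
reg("S plug",S,340,380,230,262,90,150)
reg("S stub",S,340,380,258,290,30,86)
reg("S pipe",S,270,302,298,345,20,70)
reg("S pipe rim",S,270,302,298,345,68,90)
reg("S nozzle",S,258,272,270,302,20,90)
reg("S vice",S,280,410,315,480,20,300)
reg("S noz top",S,258,272,270,302,60,90)
```

```text
bench 1193 [[318.7332793169928, -43.39642677591072, -6.967314617968104], [360.5284377928318, -9.682512652916401, -1.021078004198671], [403.21412681618415, 23.300566189032587, 5.163970246422368]] [360.9 -10.1  53. ]
plug top 313 [[628.6326529496039, 57.426798029181, 119.1966333283758], [647.0817624952796, 77.20051238427054, 127.59219741614402], [668.0826314742566, 96.6985685086594, 133.24447820329203]] [648.7  77.   21.3]
collar 212 [[620.9330055748578, 48.90026258367989, 86.86971226439148], [633.9340396762414, 77.22432838179617, 93.82790330288412], [667.8296750705587, 104.3013557100924, 101.30046309321509]] [648.9  77.1  28.9]
flange 858 [[603.1249372587854, 28.53700195655831, 6.442562334402005], [632.949978975505, 73.6199592678024, 11.687790594042326], [721.3015012179992, 124.8341281204599, 23.44219906472632]] [666.2  75.2  78.5]
pipe rim 135 [[439.88668956205373, -74.95959131872313, 65.60154392158132], [463.5438691401581, -51.97957913541151, 73.45532487018454], [487.15371823720386, -28.45172280141578, 79.579889546721]] [463.6 -51.7  24.3]
nozzle 79 [[427.4054631165881, 72.272802330
[... 2683 characters left out ...]
9.19788611958298, 77.5090549493738]] [463.6 -52.9  25.9]
S nozzle 223 [[427.68875323546735, 67.696032255957, 20.405127542775023], [437.736067993345, 72.43830882030727, 49.328669193908695], [448.7042782153883, 88.91732578669334, 69.98202572664887]] [437.3  78.9  13.1]
S vice 14752 [[428.46356710809306, -441.8250735670822, 23.424578337321705], [492.2305680975979, -342.0432718335038, 168.64101336396607], [559.9864823626691, -72.87841469187502, 186.21840089431092]] [ 568.9 -261.9  234.9]
S noz top 72 [[428.30038365860725, 69.35948498932677, 60.31406885444839], [438.1744535721883, 75.33044557915741, 67.87021137983157], [448.1616738576422, 90.15022629288477, 70.12510617443267]] [437.6  80.1  11.8]
```

Run:
```python
import cv2
a=cv2.imread("pics/top0.png")[160:350,160:440]; b=cv2.imread("pics/side0.png")[120:360,220:420]
a=cv2.resize(a,None,fx=2.1,fy=2.1,interpolation=2)
cv2.imwrite("pics/c1.png",a)
```

```text
(no output)
```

View pics/c1.png

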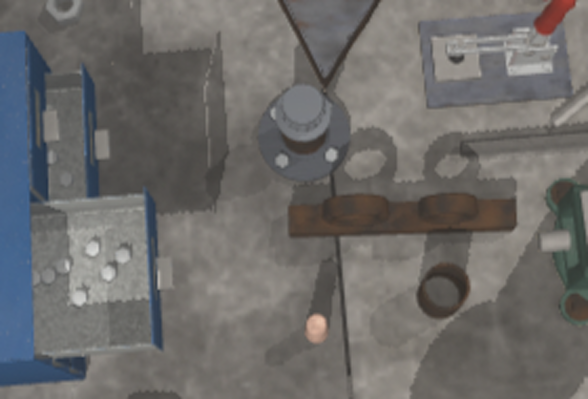

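The crop matches the numbers, and both views agree: stub and plug axis at about (649,76) with the plug top at z≈130, and the pipe at (463.7,-52.5) with its rim at 74–75. The drawer is centred at x≈482 with its floor at 164 and its front at y≈224. First I lift and turn the fingers' closing line to world x, after which tool x is world y and tool y is world x.

Emit:
{"op": "shift_gripper", "data": {
  "rows": [94, 0, 0, -50, 0, 0, -0.181, 94, 0, 0, -50, 0, 0, -0.181, 94, 0, 0, -20, 0, 0, -0.181, 94, 0, 0, 0, 0, 0, -0.181, 94, 0, 0, 0, 0, 0, -0.181, 94, 0, 0, 0, 0, 0, -0.181, 94, 0, 0, 0, 0, 0, -0.181, 70, 0, 0, 0, 0, 0, 0]
}}

```text
clock: 1.1
tcp_pos: [196.7, -619.2, 324.9]
tcp_rot: [-2.219, -2.223, -0.001]
force: [-0.3, -0.4, -0.7]
width: 87.3
grip_force: 0.0
```

Emit:
{"op": "shift_gripper", "data": {
  "rows": [70, 50, 32, 0, 0, 0, 0, 70, 50, 32, 0, 0, 0, 0, 70, 50, 32, 0, 0, 0, 0, 70, 50, 32, 0, 0, 0, 0, 70, 50, 32, 0, 0, 0, 0, 70, 50, 32, 0, 0, 0, 0, 70, 50, 32, 0, 0, 0, 0, 70, 50, 32, 0, 0, 0, 0, 70, 50, 32, 0, 0, 0, 0, 70, 50, 32, 0, 0, 0, 0]
}}

```text
clock: 2.35
tcp_pos: [515.7, -116.7, 325.5]
tcp_rot: [2.222, 2.221, -0.0]
force: [0.8, -1.4, -0.1]
width: 70.2
grip_force: 0.0
```

Emit:
{"op": "shift_gripper", "data": {
  "rows": [70, 50, 33, 0, 0, 0, 0, 70, 50, 33, 0, 0, 0, 0, 70, 50, 33, 20, 0, 0, 0, 70, 44, 33, 40, 0, 0, 0, 70, 0, 0, 50, 0, 0, 0, 70, 0, 0, 50, 0, 0, 0, 70, 0, 0, 0, 0, 0, 0, 70, 0, 0, 0, 0, 0, 0]
}}

```text
clock: 3.35
tcp_pos: [644.4, 72.6, 170.7]
tcp_rot: [2.218, 2.223, 0.003]
force: [-0.6, 0.3, 1.7]
width: 70.1
grip_force: 0.0
```

Emit:
{"op": "shift_gripper", "data": {
  "rows": [70, 3.4, 4.6, 0, 0, 0, 0, 70, 0, 0, 20, 0, 0, 0, 70, 0, 0, 0, 0, 0, 0, 70, 0, 0, 0, 0, 0, 0]
}}

```text
clock: 3.85
tcp_pos: [648.7, 75.9, 150.4]
tcp_rot: [2.217, 2.225, 0.003]
force: [0.1, -0.3, -0.8]
width: 69.7
grip_force: 0.0
```

Run:
```python
from h import *
p,_=capture("side");q,_=capture("top")
a=np.hstack([cv2.resize(p[150:330,270:450],(400,400)),cv2.resize(q[150:330,215:395],(400,400))])
cv2.imwrite("pics/a1.png",a[:,:,::-1])
```

```text
(no output)
```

View pics/a1.png

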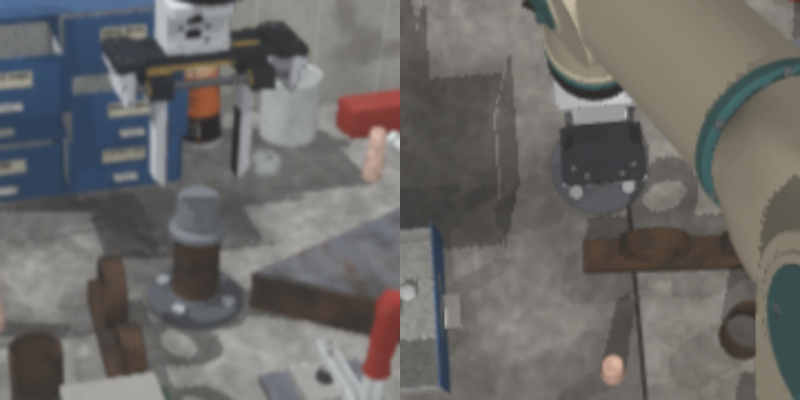

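The fingers in the left crop, at about (158,185) and (242,178), straddle the plug below them at (197,205), so I descend and grip.

Emit:
{"op": "shift_gripper", "data": {
  "rows": [70, 0, 0, 25, 0, 0, 0, 70, 0, 0, 25, 0, 0, 0, 70, 0, 0, 0, 0, 0, 0, 38, 0, 0, 0, 0, 0, 0, 38, 0, 0, 0, 0, 0, 0, 38, 0, 0, 0, 0, 0, 0, 38, 0, 0, 0, 0, 0, 0],
  "force": 15
}}

```text
clock: 4.82
tcp_pos: [648.5, 75.8, 99.9]
tcp_rot: [2.216, 2.225, 0.002]
force: [-0.1, -0.2, 4.0]
width: 41.5
grip_force: 15.0
```

Emit:
{"op": "shift_gripper", "data": {
  "rows": [38, 0, 0, -10, 0, 0, 0, 38, 0, 0, -20, 0, 0, 0, 38, 0, 0, -40, 0, 0, 0, 38, 0, 0, -45, 0, 0, 0, 38, 0, 0, -45, 0, 0, 0, 38, 0, 0, -40, 0, 0, 0, 38, 0, 0, -10, 0, 0, 0, 38, 0, 0, 0, 0, 0, 0],
  "force": 20
}}

```text
clock: 5.82
tcp_pos: [647.5, 75.6, 308.8]
tcp_rot: [2.217, 2.226, -0.0]
force: [-0.1, -0.4, -1.9]
width: 41.6
grip_force: 20.0
```

Emit:
{"op": "shift_gripper", "data": {
  "rows": [38, 30, -25, 0, 0, 0, 0, 38, 45, -36, 0, 0, 0, 0, 38, 45, -36, 0, 0, 0, 0, 38, 45, -36, 0, 0, 0, 0, 38, 30, -25, 0, 0, 0, 0, 38, 9, -8, 0, 0, 0, 0, 38, 0, 0, 0, 0, 0, 0, 38, 0, 0, 0, 0, 0, 0]
}}

```text
clock: 6.82
tcp_pos: [482.3, 277.0, 308.2]
tcp_rot: [2.22, 2.222, -0.002]
force: [0.3, -0.5, -0.5]
width: 41.8
grip_force: 20.0
```

Run:
```python
from h import *
p,_=capture("side");q,_=capture("top")
a=np.hstack([cv2.resize(p[90:270,200:380],(400,400)),cv2.resize(q[200:380,135:315],(400,400))])
cv2.imwrite("pics/a2.png",a[:,:,::-1])
```

```text
(no output)
```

View pics/a2.png

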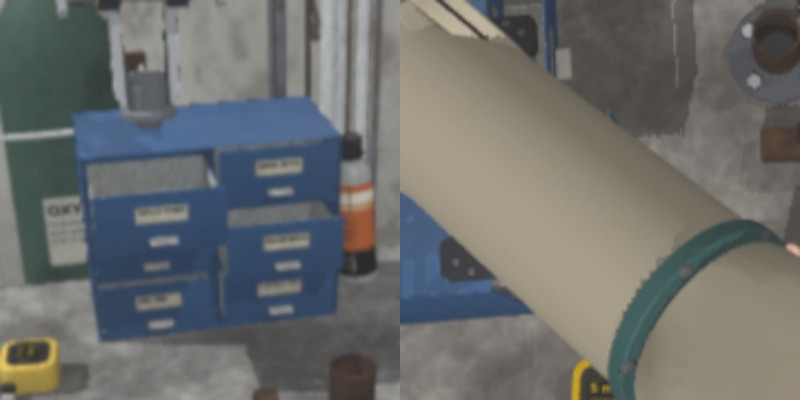

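The left crop shows the plug held at about (148,95), behind and above the open drawer, and the top crop shows the stub mouth now free. I lower into the drawer.

Emit:
{"op": "shift_gripper", "data": {
  "rows": [38, 0, 0, 30, 0, 0, 0, 38, 0, 0, 35, 0, 0, 0, 38, 0, 0, 25, 0, 0, 0, 38, 0, 0, 12, 0, 0, 0, 38, 0, 0, 0, 0, 0, 0, 38, 0, 0, 0, 0, 0, 0]
}}

```text
clock: 7.68
tcp_pos: [481.8, 279.4, 207.9]
tcp_rot: [2.217, 2.225, 0.003]
force: [0.1, -0.3, -0.4]
width: 41.7
grip_force: 20.0
```

Emit:
{"op": "shift_gripper", "data": {
  "rows": [38, 0, 0, 3, 0, 0, 0, 38, 0, 0, 2, 0, 0, 0, 38, 0, 0, 2, 0, 0, 0, 38, 0, 0, 0, 0, 0, 0]
}}

```text
clock: 8.18
tcp_pos: [480.9, 278.9, 199.8]
tcp_rot: [-2.217, -2.226, 0.0]
force: [0.1, 0.2, -0.0]
width: 41.9
grip_force: 20.0
```

Emit:
{"op": "shift_gripper", "data": {
  "rows": [38, 0, 0, 2, 0, 0, 0, 38, 0, 0, 2, 0, 0, 0, 38, 0, 0, 2, 0, 0, 0, 38, 0, 0, 0, 0, 0, 0]
}}

```text
clock: 8.68
tcp_pos: [480.9, 278.9, 193.7]
tcp_rot: [-2.217, -2.226, 0.001]
force: [0.0, -0.1, -0.6]
width: 41.6
grip_force: 20.0
```

Emit:
{"op": "shift_gripper", "data": {
  "rows": [38, 0, 0, 2, 0, 0, 0, 38, 0, 0, 2, 0, 0, 0, 38, 0, 0, 0, 0, 0, 0]
}}

```text
clock: 9.05
tcp_pos: [480.9, 278.9, 189.8]
tcp_rot: [-2.217, -2.226, 0.0]
force: [-0.7, -0.0, -0.9]
width: 41.7
grip_force: 20.0
```

Emit:
{"op": "shift_gripper", "data": {
  "rows": [46, 0, 0, 0, 0, 0, 0, 55, 0, 0, 0, 0, 0, 0, 66, 0, 0, 0, 0, 0, 0, 66, 0, 0, 0, 0, 0, 0, 66, 0, 0, -10, 0, 0, 0, 66, 0, 0, -30, 0, 0, 0, 66, 0, 0, -40, 0, 0, 0, 66, 0, 0, -40, 0, 0, 0, 66, 0, 0, 0, 0, 0, 0]
}}

```text
clock: 10.18
tcp_pos: [482.4, 280.6, 313.8]
tcp_rot: [2.216, 2.225, 0.011]
force: [0.6, 0.0, -0.0]
width: 66.0
grip_force: 0.0
```

Emit:
{"op": "shift_gripper", "data": {
  "rows": [66, -30, 0, -10, 0, 0, 0, 66, -50, 0, 0, 0, 0, 0, 66, -50, 0, 0, 0, 0, 0, 66, -50, 0, 0, 0, 0, 0, 66, -50, -5, 0, 0, 0, 0, 66, -50, -10, 0, 0, 0, 0, 66, -40, -2, 0, 0, 0, 0, 66, -11, 0, 0, 0, 0, 0, 66, 0, 0, 0, 0, 0, 0, 66, 0, 0, 0, 0, 0, 0]
}}

```text
clock: 11.42
tcp_pos: [465.4, -50.1, 319.9]
tcp_rot: [-2.213, -2.229, -0.001]
force: [-0.1, -0.2, 0.5]
width: 66.2
grip_force: 0.0
```

Run:
```python
from h import *
p,_=capture("side");q,d=capture("top")
a=np.hstack([cv2.resize(p[150:350,210:410],(400,400)),cv2.resize(q[160:360,165:365],(400,400))])
cv2.imwrite("pics/a3.png",a[:,:,::-1])
c=cloud("top",d)[250:330,175:225].reshape(-1,3);print(np.percentile(c[c[:,2]>190],[2,50,98],axis=0))
```

```text
[[ 293.07728547   87.30671242  190.90394528]
 [ 479.8324462   280.16533936  214.97520255]
 [ 561.49098259  328.21848449 1302.46811073]]
```

View pics/a3.png

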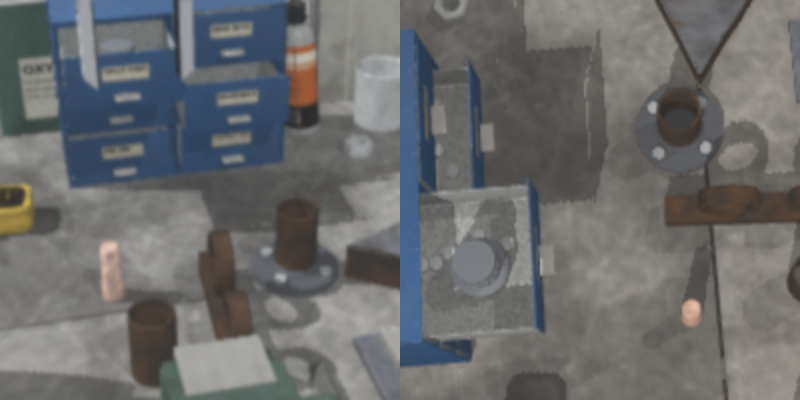

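The plug stands upright in the drawer (right crop at (475,262)), and the stub mouth is clear at (682,115). I re-measure the stub rim and the pipe rim from both views.

Run:
```python
from h import *
np.set_printoptions(precision=1,suppress=True)
for n,(b1,b2) in {"top":((275,335,190,245),(350,395,275,320)),"side":((335,385,240,300),(265,305,290,350))}.items():
    C=cloud(n,capture(n)[1])
    for k,b,xy,h in(("stub",b1,(649,76),87),("pipe",b2,(464,-52),75)):
        c=C[b[2]:b[3],b[0]:b[1]].reshape(-1,3)
        c=c[(np.hypot(c[:,0]-xy[0],c[:,1]-xy[1])<33)]
        r=c[(c[:,2]>h-8)&(c[:,2]<h+8)]
        (x,y),R=cv2.minEnclosingCircle(r[:,:2].astype(np.float32))
        # least-squares circle of R=24 on outer wall points for side
        w=c[(c[:,2]>h-50)&(c[:,2]<h-8)] if n=="side" else r
        from scipy.optimize import least_squares
        f=least_squares(lambda p:np.hypot(w[:,0]-p[0],w[:,1]-p[1])-(24 if n=="side" else 22),xy,loss="soft_l1").x
        print(n,k,len(r),"circle",round(x,1),round(y,1),round(R,1),"fit",f,"rim z",np.percentile(r[:,2],[50,90,98]))
```

```text
top stub 126 circle 648.9 76.7 24.6 fit [648.4  77. ] rim z [85.6 88.1 90.2]
top pipe 77 circle 463.8 -51.1 24.3 fit [463.3 -51. ] rim z [73.4 76.2 78. ]
side stub 180 circle 650.8 75.9 26.4 fit [649.8  76.3] rim z [85.2 88.7 89.9]
side pipe 235 circle 463.4 -53.2 24.8 fit [464.4 -52.5] rim z [73.3 76.8 77.6]
```

Emit:
{"op": "shift_gripper", "data": {
  "rows": [68, -1.9, -1.4, 30, 0, 0, 0, 68, 0, 0, 50, 0, 0, 0, 68, 0, 0, 50, 0, 0, 0, 68, 0, 0, 40, 0, 0, 0, 68, 0, 0, 30, 0, 0, 0, 68, 0, 0, 0, 0, 0, 0, 68, 0, 0, 0, 0, 0, 0]
}}

```text
clock: 12.5
tcp_pos: [464.8, -53.6, 120.8]
tcp_rot: [2.216, 2.226, 0.002]
force: [0.1, -0.8, 0.4]
width: 68.4
grip_force: 0.0
```

Emit:
{"op": "shift_gripper", "data": {
  "rows": [68, 1.6, -0.9, 26, 0, 0, 0, 68, 0, 0, 30, 0, 0, 0, 68, 0, 0, 20, 0, 0, 0, 68, 0, 0, 10, 0, 0, 0, 68, 0, 0, 0, 0, 0, 0, 68, 0, 0, 0, 0, 0, 0]
}}

```text
clock: 13.25
tcp_pos: [463.8, -52.4, 34.9]
tcp_rot: [2.216, 2.225, 0.002]
force: [-0.1, 0.1, 0.6]
width: 68.3
grip_force: 0.0
```

Emit:
{"op": "shift_gripper", "data": {
  "rows": [44, 0, 0, 0, 0, 0, 0, 44, 0, 0, 0, 0, 0, 0, 44, 0, 0, 0, 0, 0, 0, 44, 0, 0, 0, 0, 0, 0, 44, 0, 0, 0, 0, 0, 0],
  "force": 20
}}

```text
clock: 13.88
tcp_pos: [463.4, -52.4, 34.2]
tcp_rot: [2.217, 2.225, 0.001]
force: [0.4, 0.3, 5.9]
width: 47.7
grip_force: 20.0
```

Emit:
{"op": "shift_gripper", "data": {
  "rows": [44, 0, 0, -8, 0, 0, 0, 44, 0, 0, -20, 0, 0, 0, 44, 0, 0, -30, 0, 0, 0, 44, 0, 0, -35, 0, 0, 0, 44, 0, 0, -30, 0, 0, 0, 44, 0, 0, -20, 0, 0, 0, 44, 0, 0, -7, 0, 0, 0, 44, 0, 0, 0, 0, 0, 0, 44, 0, 0, 0, 0, 0, 0],
  "force": 30
}}

```text
clock: 15.0
tcp_pos: [462.2, -52.4, 183.1]
tcp_rot: [-2.216, -2.225, 0.002]
force: [0.3, -0.5, -0.9]
width: 47.3
grip_force: 30.0
```

Run:
```python
from h import *
np.set_printoptions(precision=2,suppress=True)
p,d=capture("side");C=cloud("side",d);cv2.imwrite("pics/a4.png",cv2.resize(p[150:350,220:420],(500,500))[:,:,::-1])
s=sensors.state();t=s["tcp_pos"];print(t)
m=(np.hypot(C[...,0]-t[0],C[...,1]-t[1])<40)&(C[...,2]>100)&(C[...,2]<t[2]-3)
w=C[m];print(len(w),np.percentile(w,[1,50,99],axis=0))
```

```text
[462.24 -52.32 183.06]
352 [[438.55 -77.   150.93]
 [459.61 -72.24 165.22]
 [485.21 -55.27 179.59]]
```

View pics/a4.png

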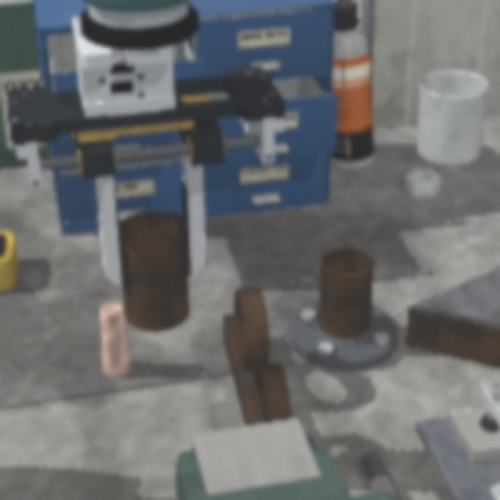

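The pipe is held upright at about (155,270), with its lower end at z≈149, well above the rings. I carry it over the weldment to the stub.

Emit:
{"op": "shift_gripper", "data": {
  "rows": [44, 12, 18, 0, 0, 0, 0, 44, 22, 32, 0, 0, 0, 0, 44, 25, 36, 0, 0, 0, 0, 44, 25, 36, 0, 0, 0, 0, 44, 22, 32, 0, 0, 0, 0, 44, 15, 22, 0, 0, 0, 0, 44, 8, 11, 0, 0, 0, 0, 44, 0, 0, 0, 0, 0, 0, 44, 0, 0, 0, 0, 0, 0]
}}

```text
clock: 16.18
tcp_pos: [648.5, 76.2, 183.6]
tcp_rot: [-2.218, -2.225, 0.003]
force: [0.3, 0.4, -2.5]
width: 47.2
grip_force: 30.0
```

Run:
```python
from h import *
from scipy.optimize import least_squares
np.set_printoptions(precision=2,suppress=True)
t=sensors.state()["tcp_pos"];print(t)
C=cloud("side",capture("side")[1])
for z0,z1 in((min(115,t[2]-30),t[2]-3),(30,80)):
    m=(np.hypot(C[...,0]-649,C[...,1]-76)<40)&(C[...,2]>z0)&(C[...,2]<z1)
    w=C[m];print(len(w),least_squares(lambda p:np.hypot(w[:,0]-p[0],w[:,1]-p[1])-24,(649,76),loss="soft_l1").x,np.percentile(w[:,2],[0,1,3]))
```

```text
[648.48  76.18 183.59]
278 [648.57  77.  ] [150.87 151.22 151.85]
474 [649.79  76.52] [30.32 31.09 32.02]
```

Emit:
{"op": "shift_gripper", "data": {
  "rows": [44, 0, 1, 10, 0, 0, 0, 44, 0, 0, 15, 0, 0, 0, 44, 0, 0, 10, 0, 0, 0, 44, 0, 0, 5, 0, 0, 0, 44, 0, 0, 5, 0, 0, 0, 44, 0, 0, 3, 0, 0, 0, 44, 0, 0, 0, 0, 0, 0, 44, 0, 0, 0, 0, 0, 0, 44, 0, 0, 0, 0, 0, 0]
}}

```text
clock: 17.35
tcp_pos: [650.7, 77.4, 136.3]
tcp_rot: [2.217, 2.226, 0.001]
force: [-1.1, -0.2, -1.3]
width: 47.4
grip_force: 30.0
```

Run:
```python
from h import *
from scipy.optimize import least_squares
np.set_printoptions(precision=2,suppress=True)
t=sensors.state()["tcp_pos"]
p,d=capture("side");C=cloud("side",d);cv2.imwrite("pics/a5.png",cv2.resize(p[170:300,295:425],(520,520))[:,:,::-1])
for z0,z1 in((92,t[2]-3),(30,82)):
    m=(np.hypot(C[...,0]-649,C[...,1]-76)<40)&(C[...,2]>z0)&(C[...,2]<z1)
    w=C[m];print(len(w),least_squares(lambda p:np.hypot(w[:,0]-p[0],w[:,1]-p[1])-24,(649,76),loss="soft_l1").x,np.percentile(w[:,2],[0,1,3,97,100]))
```

```text
255 [650.69  78.14] [102.59 103.47 104.42 132.4  133.14]
480 [649.95  76.27] [30.05 30.43 32.46 80.6  81.96]
```

View pics/a5.png

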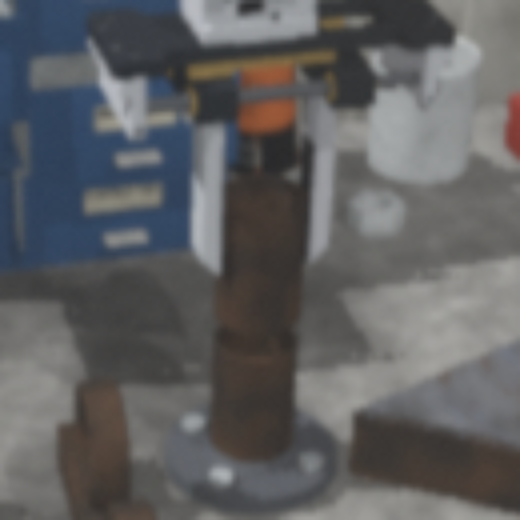

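The pipe hangs in line above the stub, with the gap at about (258,335) in the crop. Measured gap is about 15 mm, off by 1 mm in x and 1.5 mm in y, so I trim it.

Emit:
{"op": "shift_gripper", "data": {
  "rows": [44, -1.4, -1, 2, 0, 0, 0, 44, 0, 0, 2, 0, 0, 0, 44, 0, 0, 0, 0, 0, 0, 44, 0, 0, 0, 0, 0, 0, 44, 0, 0, 0, 0, 0, 0, 44, 0, 0, 0, 0, 0, 0]
}}

```text
clock: 18.15
tcp_pos: [649.5, 76.0, 132.0]
tcp_rot: [2.217, 2.226, 0.0]
force: [-0.5, -0.1, -1.7]
width: 47.4
grip_force: 30.0
```

Run:
```python
from h import *
from scipy.optimize import least_squares
np.set_printoptions(precision=2,suppress=True)
s=sensors.state();t=s["tcp_pos"];print(np.abs(s["qvel"]).max())
for k in range(2):
  C=cloud("side",capture("side")[1])
  for z0,z1 in((92,t[2]-3),(30,82)):
    m=(np.hypot(C[...,0]-649,C[...,1]-76)<40)&(C[...,2]>z0)&(C[...,2]<z1)
    w=C[m];print(len(w),least_squares(lambda p:np.hypot(w[:,0]-p[0],w[:,1]-p[1])-24,(649,76),loss="soft_l1").x,np.percentile(w[:,2],[0,1,3]))
C=cloud("top",capture("top")[1])[250:330,175:225].reshape(-1,3)
c=C[(C[:,2]>205)&(C[:,2]<230)&(np.abs(C[:,0]-482)<50)];print("plug",len(c),np.median(c,0))
```

```text
0.0017170234572197623
253 [649.82  76.83] [ 98.26  99.02 100.12]
455 [649.85  76.64] [30.52 30.85 32.01]
252 [649.86  76.72] [ 98.6   99.46 100.39]
457 [649.84  76.47] [30.02 30.3  31.48]
plug 415 [479.13 278.64 217.46]
```

Aligned to within 0.5 mm, with a gap of about 11 mm and the plug in the drawer. I hand it in.

```bash
python3 -c "
from cell import env, order, sensors, capture, camera_model
print(order.hand_in())"
```

```text
the job is handed in; nothing more can be done
None
```

The job is handed in, though no verdict came back: the end plug stands in the open drawer, and the pipe piece is held still and upright above the stub, in line to within 0.5 mm with a gap of about 11 mm.

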